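# Dress a leaning firebrick with a sprung rubbing block

### The arm

A 6-joint arm with a two-finger parallel gripper is mounted at the origin on the work surface. World frame = base frame: x ahead of the robot, y to its left, z up, the work surface at z = 0. Lengths are in m, angles in rad, forces in N, time in s.
With the tool pointing down it reaches from about 0.35 to 1 m from the base axis. Payload 7.1 kg.
Tool frame: the origin (TCP) lies between the finger pads; the fingertips stand 22 mm ahead of it and the grasp point (between the pads) lies 3 mm ahead of it; z points along the fingers, y is the line along which they close (so a half turn about z gives the same grasp; the last joint's range is limited). The gripper opens to 85 mm and grips with 20 to 120 N. Pads are 22 mm wide; open, the fingers measure 114 mm over their backs; the gripper's body (76 mm by 85 mm) begins 54 mm behind the grasp point. The pads swing forward as they close: fully open they stand 13 mm farther back than shut.
Start: joints at [1.196, 0.423, 1.63, -0, 1.089, -0.019], TCP at [0.218, 0.586, 0.253] pointing down, gripper open.
Joint ranges: [-3, 3], [-0.9, 2.11], [0.09, 2.58], [-1.31, 4.45], [0.11, 2.69], [-2.54, 2.54]. Speed limits (rad/s): [2.39, 2.39, 3.01, 3.14, 3.14, 3.14].

### API

Orientations are given as a rotation vector (axis times angle).
In Python, from rig import manip gives the robot as it stands. The module is installed in compiled form; this text tells all that it offers. Calls block until the motion is done:
- manip.move_to(position, orientation): joint-space move of the TCP to a pose.
- manip.servo_line(position, orientation=None, rate=0.15): straight line of the TCP; orientation=None keeps the orientation; rate is the mean speed in m/s.
- manip.set_joints(angles): joint-space move.
- manip.command_gripper(opening, f_grip=None): finger opening in m; f_grip is the grip in N (None keeps the last); returns when the fingers have stopped.
- manip.hold(seconds).
- manip.solve_ik(position, orientation): joint angles nearest the present ones, or None.
- manip.camera(name): name is "scene" or "top"; returns a dict with "image" (384x512x3 uint8, red, green, blue), "fx", "fy", "cx", "cy" (pixels), "cam_to_world" (4x4, takes a point from camera to world coordinates). Camera axes: x right, y down, z forward; pixel columns grow to the right and rows downward; lengths in m; the calibration is good to about 2 mm. A picture is of the moment at which its call begins. There is no depth.
A pose or a line that the arm cannot do raises manip.IKError and nothing moves.
- manip.sign_off(): hands the job in; it is judged then, once.
Readings, each from a call of its own:
- manip.get_time(): time.
- manip.get_joint_positions(): joint angles.
- manip.get_joint_vel(): joint speeds.
- manip.get_tau(): joint torques, N m.
- manip.get_position(): TCP position.
- manip.get_ee_rot(): TCP orientation.
- manip.get_contact_force(): force on the tool from outside, world axes, zero at the start.
- manip.get_torque(): the same for the moment, N m.
- manip.get_width(): finger opening in m.
- manip.get_grip_force(): force on a finger pad.
Only numpy, scipy, OpenCV 4.12 (cv2) and the standard library are available. Lean on these libraries where they do the work, as an engineer would, in place of code of your own. Each camera call takes 0.05 s, during which the arm holds its last target. There are 200 camera calls.

### The job

Pick up the rubbing block by its wooden handle and rub the sloping top face of the leaning firebrick along its whole length, from its left end to its right end as the robot sees it, the block's sole flat on the face and midway up it, pressed all the way with a steady light force of about 8 N (its spring visibly compressed but not bottomed). Then set the block down upright, without dropping it, on the middle of the narrow ledge of the steel rest and let go, leaving the crucible and the steel flask where they are.

Things in the scene. Friction and masses are not known exactly. Their poses are not given: they have to be found in the camera images.
- block: the rubbing block: a dark flat plate 76 (x) x 56 (y) x 12 mm, with a sprung handle above it, in all 81 mm tall and about 0.37 kg. Origin: centre of the plate's underside (its rubbing sole); z points up out of the handle. Alike when turned half round about z. It starts standing on the bench, on either side of the brick.
- handle (a joint): how far the block's sprung handle is pushed down towards its plate, m: 0 = fully up, 0.010 = bottomed. The spring takes 3 N to start and 1.5 N per mm more (about 8 N at 0.0033, 12 N at 0.006).
- grip (a point): the point to grip on the handle, on the block's z axis, 58 mm above the sole when the spring is not compressed. The handle is an upright wooden bar 50 (block's x) x 22 (block's y) x 50 mm, spanning 31 to 81 mm above the sole; take it across its 22 mm. Axes as the block's.
- brick: the pale firebrick, 115 (x) x 230 (y) x 64 mm thick, fixed, leaning on a flat brick so that its upper face slopes 30 degrees, facing up and away from the robot. Origin: centre of that upper face, about 88 mm above the bench; x runs down the slope (away from the robot), y along its length to its left end as the robot sees it, z squarely out of the face.
- ledge (a point): centre of the top of the rest's ledge, 70 mm above the bench; the rest is a fixed steel T-bar on a 110 x 120 mm foot. The ledge is level, 30 mm wide (x) and 110 mm long (y); z up. It stands on the other side of the brick from where the block starts.
- crucible: bystander: white ceramic bowl, 80 mm across, 55 mm high; origin at centre of underside
- flask: bystander: upright steel tube, 80 mm across, 100 mm high; origin at centre of underside
- rest: the whole steel rest; origin at the centre of its foot's underside, 70 mm below the ledge point, axes as the ledge's

How it is judged:
By the outcome, as a careful person would: the job done as asked, in the order asked, and still so for the second after the job is handed in, with the robot touching nothing.
It also fails if it takes over 67 s, if anything falls off the work surface, if the arm or the gripper's body presses on something with over 40 N, if the wrist force passes 120 N, or if a joint passes its speed limit or range.

## Working session

There is one attempt and no reset: what is moved stays moved. The work goes in short steps, each a Python script; the robot and the scene stay as the last script left them, time stands still between calls to the robot, and variables do not carry over. Pictures are saved under pics/ and viewed, at most 10 in all, crops included, and the job is handed in when it is done.

```bash
mkdir -p pics; python3 - <<'E'
from rig import manip as m
import cv2, numpy as np
for n in("scene","top"):
    c=m.camera(n); cv2.imwrite(f"pics/{n}0.png",cv2.cvtColor(c["image"],cv2.COLOR_RGB2BGR))
    print(n,c["fx"],c["cx"],c["cy"],np.round(c["cam_to_world"],3).tolist())
print(m.get_time(),m.get_ee_rot(),m.get_contact_force())
E
```

```text
scene 414.17569257039753 257.8710608988374 191.17193371264815 [[0.888, 0.394, -0.237, 0.829], [0.46, -0.762, 0.456, -0.479], [-0.001, -0.514, -0.858, 1.001], [0.0, 0.0, 0.0, 1.0]]
top 350.576287426694 260.92629930804634 194.11447051693747 [[-0.154, -0.959, 0.24, 0.398], [-0.988, 0.151, -0.03, 0.017], [-0.007, -0.242, -0.97, 0.839], [0.0, 0.0, 0.0, 1.0]]
0.1 [-5.55955431e-01 -3.09172640e+00  2.18033108e-03] [-0.61523392  0.63891965 -0.32571453]
```

View pics/scene0.png

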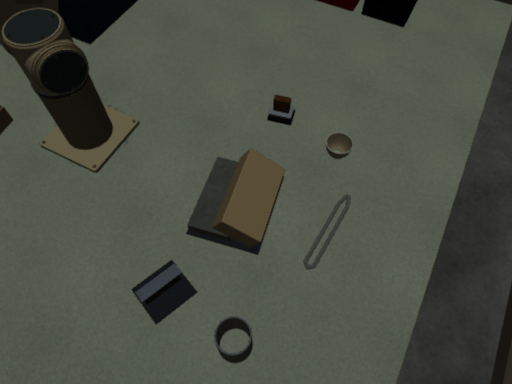

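View pics/top0.png

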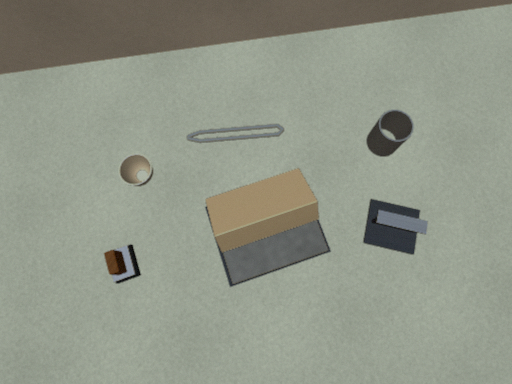

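The scene shows the block at scene (282,105) / top (120,263), the crucible at top (136,171), the brick at top (265,210), the rest at top (400,222) and the flask at top (390,132). Next I'll enlarge the top view.

```bash
python3 - <<'E'
import cv2, numpy as np
t=cv2.imread("pics/top0.png"); s=cv2.imread("pics/scene0.png")
f=lambda im,x,y,w,h,k:np.clip(cv2.resize(im[y:y+h,x:x+w],None,fx=k,fy=k,interpolation=cv2.INTER_CUBIC).astype(float)*1.6,0,255).astype(np.uint8)
o=np.zeros((600,800,3),np.uint8)
def put(im,x,y): o[y:y+im.shape[0],x:x+im.shape[1]]=im
put(f(t,200,165,133,120,3),0,0)       # brick 3x
put(f(t,95,235,50,50,6),400,0)        # block 6x
put(f(t,355,190,80,70,4),0,300+60)      # rest 4x
put(f(s,185,145,105,110,3),400,300-30)    # brick scene 3x (offset y 270)
cv2.imwrite("pics/crop.png",o)
hsv=cv2.cvtColor(t,cv2.COLOR_BGR2HSV)
for p in[(265,205),(265,235),(116,262),(128,263),(402,222),(385,240),(300,250),(136,170),(450,300)]: print(p,t[p[1],p[0]],hsv[p[1],p[0]])
E
```

```text
Traceback (most recent call last):
ValueError: could not broadcast input array from shape (280,320,3) into shape (240,320,3)
```

```bash
python3 - <<'E'
import cv2, numpy as np
t=cv2.imread("pics/top0.png"); s=cv2.imread("pics/scene0.png")
f=lambda im,x,y,w,h,k:np.clip(cv2.resize(im[y:y+h,x:x+w],None,fx=k,fy=k,interpolation=cv2.INTER_CUBIC).astype(float)*1.6,0,255).astype(np.uint8)
o=np.zeros((600,800,3),np.uint8)
def put(im,x,y): o[y:y+im.shape[0],x:x+im.shape[1]]=im
put(f(t,200,165,133,120,3),0,0)
put(f(t,95,240,50,44,6),400,0)
put(f(t,355,196,80,60,4),0,360)
put(f(s,185,145,105,110,3),400,270)
cv2.imwrite("pics/crop.png",o)
hsv=cv2.cvtColor(t,cv2.COLOR_BGR2HSV)
for p in[(265,205),(265,235),(116,262),(128,263),(402,222),(385,240),(300,250),(136,170),(450,300)]: print(p,t[p[1],p[0]],hsv[p[1],p[0]])
E
```

```text
(265, 205) [101 135 155] [ 19  89 155]
(265, 235) [ 85 114 128] [ 20  86 128]
(116, 262) [18 40 71] [ 12 190  71]
(128, 263) [164 152 142] [106  34 164]
(402, 222) [132 122 115] [108  33 132]
(385, 240) [60 54 49] [106  47  60]
(300, 250) [88 89 86] [80  9 89]
(136, 170) [127 154 167] [ 20  61 167]
(450, 300) [156 171 163] [ 46  22 171]
```

View pics/crop.png

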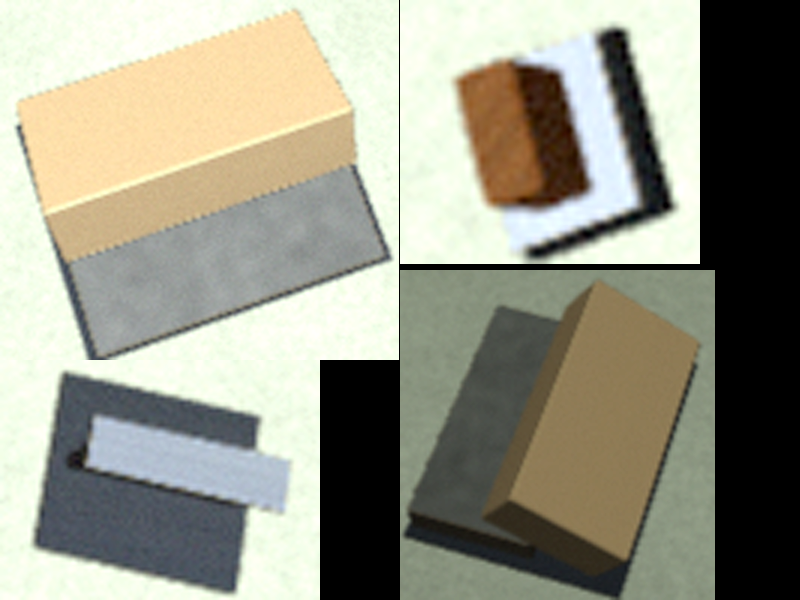

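The crops show the brick face corners, the handle top and the ledge top clearly. Now I'll turn them into points.

```bash
cat > geo.py <<'E'
import numpy as np, cv2
TOP=dict(f=350.576,c=(260.926,194.114)); SC=dict(f=414.176,c=(257.871,191.172))
def ray(c,px):
    T=np.array(c["cam_to_world"]); d=T[:3,:3]@[(px[0]-c["cx"])/c["fx"],(px[1]-c["cy"])/c["fy"],1]
    return T[:3,3],d
def onz(c,px,z):
    o,d=ray(c,px); return o+d*(z-o[2])/d[2]
def tri(ca,pa,cb,pb):
    A=np.zeros((3,3));b=np.zeros(3)
    for c,p in((ca,pa),(cb,pb)):
        o,d=ray(c,p);d=d/np.linalg.norm(d);M=np.eye(3)-np.outer(d,d);A+=M;b+=M@o
    return np.linalg.solve(A,b)
E
python3 - <<'E'
from rig import manip as m
from geo import *
np.set_printoptions(precision=4,suppress=True)
t=m.camera("top");s=m.camera("scene")
u=lambda P,ox,oy,k,x0=0,y0=0:[((x-x0+.5)/k-.5+ox,(y-y0+.5)/k-.5+oy) for x,y in P]
bt=u([(45,213),(353,109),(18,102),(298,10)],200,165,3)  # NL NR FL FR
bs=u([(596,281),(510,500),(699,345),(625,562)],185,145,3,400,270)
z=[.1168,.1168,.0593,.0593]
Pt=np.array([onz(t,p,h) for p,h in zip(bt,z)]);Ps=np.array([onz(s,p,h) for p,h in zip(bs,z)])
print("top",Pt,"\nscene",Ps,"\ntri",np.array([tri(t,a,s,b) for a,b in zip(bt,bs)]))
for P in(Pt,Ps):
    print("c",P.mean(0),"len",np.linalg.norm(P[0]-P[1]),np.linalg.norm(P[2]-P[3]),"wid",np.linalg.norm(P[0]-P[2]),np.linalg.norm(P[1]-P[3]),
     "yaw y",[np.degrees(np.arctan2(*(P[i]-P[i+1])[[1,0]])) for i in(0,2)])
h=np.array([onz(t,p,.081) for p in u([(458,80),(515,60),(543,192),(488,207)],95,240,6,400,0)])
print("handle",h,h.mean(0),np.linalg.norm(h-np.roll(h,-1,0),axis=1),[np.degrees(np.arctan2(*(a-b)[[1,0]])) for a,b in((h[0],h[3]),(h[1],h[2]))])
h=np.array([onz(t,p,.070) for p in u([(92,415),(290,462),(281,513),(85,466)],355,196,4,0,360)])
print("ledge",h,h.mean(0),np.linalg.norm(h-np.roll(h,-1,0),axis=1),[np.degrees(np.arctan2(*(a-b)[[1,0]])) for a,b in((h[0],h[1]),(h[3],h[2]))])
# brown handle in scene, ledge in scene
for n,c,hh in(("top",t,.1),("scene",s,.1)):
    hsv=cv2.cvtColor(c["image"],cv2.COLOR_RGB2HSV)
    print(n,"flask/cruc approx", onz(t,(396,125),.1) if n=="top" else onz(s,(233,330),.1), onz(t,(136,170),.055) if n=="top" else onz(s,(339,143),.055))
E
```

```text
top [[ 0.5044  0.1026  0.1168]
 [ 0.5436 -0.1205  0.1168]
 [ 0.6001  0.1194  0.0593]
 [ 0.6393 -0.1044  0.0593]] 
scene [[ 0.505   0.0995  0.1168]
 [ 0.5456 -0.1231  0.1168]
 [ 0.6014  0.1161  0.0593]
 [ 0.6398 -0.106   0.0593]] 
tri [[ 0.5043  0.1024  0.1133]
 [ 0.5443 -0.1214  0.1126]
 [ 0.6008  0.1195  0.0548]
 [ 0.6396 -0.105   0.0574]]
c [ 0.5719 -0.0007  0.0881] len 0.22651929614849847 0.22725228542984935 wid 0.11292771694953714 0.11282271761088603 yaw y [np.float64(99.96069743649583), np.float64(99.9292193863145)]
c [ 0.5729 -0.0034  0.0881] len 0.2262341044907909 0.22531908794275027 wid 0.11342801079831169 0.1116584577761904 yaw y [np.float64(100.32463849543863), np.float64(99.80235157822922)]
handle [[0.5095 0.3456 0.081 ]
 [0.5135 0.325  0.081 ]
 [0.4656 0.3177 0.081 ]
 [0.4634 0.3372 0.081 ]] [0.488  0.3313 0.081 ] [0.0209 0.0484 0.0196 0.0469] [np.float64(10.341444262305359), np.float64(8.713162155074281)]
ledge [[ 0.5133 -0.2584  0.07  ]
 [ 0.4706 -0.36    0.07  ]
 [ 0.4439 -0.3477  0.07  ]
 [ 0.4859 -0.2479  0.07  ]] [ 0.4784 -0.3035  0.07  ] [0.1103 0.0294 0.1082 0.0294] [np.float64(67.18481047596593), np.float64(67.18727333194376)]
top flask/cruc approx [ 0.6935 -0.3345  0.1   ] [0.6955 0.2739 0.055 ]
scene flask/cruc approx [ 0.6902 -0.3274  0.1   ] [0.6998 0.2734 0.055 ]
```

```bash
cat > hp.py <<'E'
from rig import manip as m
import numpy as np
from scipy.spatial.transform import Rotation as Ro
np.set_printoptions(precision=4,suppress=True)
S=1  # sign of tool y vs block y
BL=(np.array([.488,.3313,0]),Ro.from_euler('z',9.6,degrees=True))
BR=(np.array([.5724,-.002,.088]),Ro.from_euler('ZY',[10,30],degrees=True))
LE=(np.array([.4784,-.3035,.070]),Ro.from_euler('z',67.2,degrees=True))
LE2=(LE[0],Ro.from_euler('z',-22.8,degrees=True))
G=.061
def tcp(fr,off=(0,0,0),s=None,g=G):
    o,R=fr; s=s or S; M=R.as_matrix()
    z=-M[:,2]; y=s*M[:,1]; x=np.cross(y,z)
    return o+M@(np.array(off)+[0,0,g]), Ro.from_matrix(np.c_[x,y,z]).as_rotvec()
E
python3 - <<'E'
from hp import *
print(Ro.from_rotvec(m.get_ee_rot()).as_matrix()[:,1])
for s in(1,-1):
    print("s",s)
    for n,fr,off in(("BL",BL,(0,0,0)),("BLup",BL,(0,0,.15)),("L",BR,(0,.095,0)),("Lup",BR,(0,.095,.08)),("R",BR,(0,-.095,0)),("Rup",BR,(0,-.095,.08)),("LE",LE,(0,0,0)),("LEup",LE,(0,0,.1)),("LE2",LE2,(0,0,0))):
        print(n,tcp(fr,off)[0],m.solve_ik(*tcp(fr,off,s)))
E
```

```text
[ 0.3483  0.9374 -0.0009]
s 1
BL [0.488  0.3313 0.061 ] [ 0.5762  0.6457  1.8012  0.      0.6947 -1.1621]
BLup [0.488  0.3313 0.211 ] [ 0.5762  0.4235  1.7418  0.      0.9764 -1.1621]
L [0.5859 0.0969 0.1408] [ 0.1496  0.7462  1.4405 -0.0125  1.4783 -1.5912]
Lup [0.6253 0.1038 0.2101] [ 0.1509  0.722   1.3051 -0.0118  1.6379 -1.592 ]
R [ 0.6189 -0.0903  0.1408] [-0.1028  0.7796  1.3709 -0.1377  1.4987 -1.8025]
Rup [ 0.6583 -0.0833  0.2101] [-0.089   0.7584  1.2347 -0.1311  1.6562 -1.8116]
LE [ 0.4784 -0.3035  0.131 ] None
LEup [ 0.4784 -0.3035  0.231 ] None
LE2 [ 0.4784 -0.3035  0.131 ] [-0.5863  0.508   1.837   0.      0.7967 -1.7592]
s -1
BL [0.488  0.3313 0.061 ] [ 0.5762  0.6457  1.8012 -0.      0.6947  1.9795]
BLup [0.488  0.3313 0.211 ] [ 0.5762  0.4235  1.7418 -0.      0.9764  1.9795]
L [0.5859 0.0969 0.1408] [ 0.1496  0.7462  1.4405 -0.0125  1.4783  1.5504]
Lup [0.6253 0.1038 0.2101] [ 0.1509  0.722   1.3051 -0.0118  1.6379  1.5495]
R [ 0.6189 -0.0903  0.1408] [-0.1028  0.7796  1.3709 -0.1377  1.4987  1.3391]
Rup [ 0.6583 -0.0833  0.2101] [-0.089   0.7584  1.2347 -0.1311  1.6562  1.33  ]
LE [ 0.4784 -0.3035  0.131 ] [-0.5863  0.508   1.837  -0.      0.7967 -0.1884]
LEup [ 0.4784 -0.3035  0.231 ] [-0.5863  0.3655  1.7791 -0.      0.997  -0.1884]
LE2 [ 0.4784 -0.3035  0.131 ] [-0.5863  0.508   1.837  -0.      0.7967  1.3824]
```

```bash
python3 - <<'E'
from hp import *
import cv2
m.command_gripper(.06)
m.move_to(*tcp(BL,(0,0,.12)))
m.servo_line(tcp(BL)[0],rate=.12)
m.command_gripper(.0,60); print(m.get_width(),m.get_grip_force(),m.get_contact_force(),m.get_position())
m.servo_line(tcp(BL,(0,0,.08))[0],rate=.12); m.hold(.3)
print(m.get_width(),m.get_grip_force(),m.get_contact_force(),m.get_time())
a,b=[m.camera(n)["image"] for n in("top","scene")]
o=np.hstack([cv2.resize(a[200:300,60:190],None,fx=3,fy=3),cv2.resize(b[40:140,230:360],None,fx=3,fy=3)])
cv2.imwrite("pics/lift.png",np.clip(o[:,:,::-1]*1.5,0,255))
E
```

```text
0.021190995201222262 60.59363007545471 [-0.2516  0.6407  2.713 ] [0.4883 0.3315 0.0615]
0.02109573457111979 60.016833543777466 [ 0.0175  0.1936 -4.439 ] 4.675[ WARN:0@2.383] global loadsave.cpp:1063 imwrite_ Unsupported depth image for selected encoder is fallbacked to CV_8U.
```

View pics/lift.png

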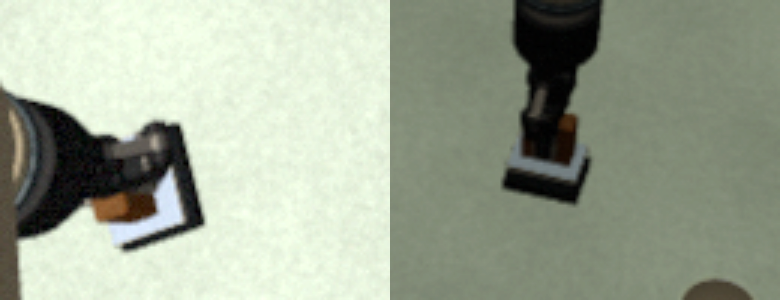

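The block is held level, with its plate under the fingers at lift.png (150,200). Next is the brick: tare above its left end, then touch down.

```bash
python3 - <<'E'
from hp import *
n=BR[1].as_matrix()[:,2]
m.servo_line(tcp(BL,(0,0,.16))[0],rate=.2)
m.move_to(*tcp(BR,(0,.095,.07)))
m.servo_line(tcp(BR,(0,.095,.015))[0],rate=.1); m.hold(.6)
F=np.array([(m.hold(.02),m.get_contact_force())[1] for _ in range(10)]); F0=F.mean(0); T0=m.get_torque()
print("F0",F0,F.std(0),m.get_time())
np.save("F0.npy",F0);np.save("T0.npy",T0)
h=.010
while h>-.015:
    t=m.get_time();m.servo_line(tcp(BR,(0,.095,h))[0],rate=.02);m.hold(.1)
    f=n@(m.get_contact_force()-F0);print(round(h,4),round(f,2),round(m.get_time()-t,2),n@(m.get_position()-tcp(BR)[0]))
    if f>6.0:break
    h-=.002 if f<1 else .0007
m.hold(.2);print(BR[1].inv().apply(m.get_contact_force()-F0),BR[1].inv().apply(m.get_torque()-T0),BR[1].inv().apply(m.get_position()-BR[0]),m.get_time())
np.save("h.npy",h)
E
```

```text
F0 [-0.0386 -0.0516 -3.4329] [0.5379 0.3341 0.4075] 7.825
0.01 -0.6 0.5 0.010041572568856351
0.008 -0.43 0.35 0.007980908619560727
0.006 -0.28 0.35 0.005970885046462779
0.004 0.74 0.35 0.004000170094143144
0.002 0.13 0.35 0.001992109954642346
0.0 5.45 0.35 0.0008219190521459253
-0.0007 8.55 0.35 -0.00031756166217683393
[0.0979 0.788  8.0893] [-0.0521  0.0274 -0.0057] [0.0002 0.095  0.0605] 10.625
```

```bash
python3 - <<'E'
from hp import *
n=BR[1].as_matrix()[:,2];F0=np.load("F0.npy");h=float(np.load("h.npy"));L=[]
for y in np.linspace(.095,-.095,24)[1:]:
    m.servo_line(tcp(BR,(0,y,h))[0],rate=.05)
    f=BR[1].inv().apply(np.mean([(m.hold(.01),m.get_contact_force())[1] for _ in range(4)],0)-F0)
    p=BR[1].inv().apply(m.get_position()-BR[0]);L.append([*p*1000,*f,h*1000])
    h+=np.clip(.35*(f[2]-8)/1500,-.0006,.0006)
m.hold(.2)
np.set_printoptions(precision=2,suppress=True);print(np.array(L),BR[1].inv().apply(m.get_contact_force()-F0),m.get_time(),m.get_width())
E
```

```text
[[  0.11  86.88  60.39   0.49   2.02   7.8   -0.7 ]
 [  0.05  78.56  60.3   -0.18   1.72   8.27  -0.75]
 [  0.    70.23  60.34   0.12   2.38   8.1   -0.68]
 [ -0.01  61.93  60.35   0.11   2.01   8.05  -0.66]
 [ -0.02  53.67  60.35   0.41   2.06   8.34  -0.65]
 [ -0.    45.38  60.38   0.2    1.16   8.34  -0.57]
 [ -0.02  37.14  60.47  -0.23   1.54   8.09  -0.49]
 [ -0.02  28.89  60.51   0.16   1.81   8.14  -0.47]
 [ -0.01  20.63  60.57   0.1    1.62   7.87  -0.43]
 [ -0.01  12.37  60.52  -0.04   1.42   7.72  -0.47]
 [  0.     4.13  60.49  -0.02   0.92   7.54  -0.53]
 [  0.01  -4.14  60.4    0.29   1.53   7.93  -0.64]
 [  0.   -12.42  60.38   0.05   1.45   7.91  -0.66]
 [  0.01 -20.67  60.33  -0.01   1.65   8.16  -0.68]
 [ -0.   -28.95  60.35  -0.06   1.69   8.54  -0.64]
 [ -0.01 -37.23  60.46   0.38   1.82   7.94  -0.51]
 [ -0.02 -45.49  60.47  -0.29   1.84   8.14  -0.53]
 [ -0.01 -53.72  60.5    0.21   1.7    7.92  -0.49]
 [ -0.   -61.96  60.48  -0.5    1.98   8.05  -0.51]
 [ -0.   -70.21  60.5    0.04   1.96   7.81  -0.5 ]
 [ -0.01 -78.53  60.47  -0.08   1.66   8.56  -0.55]
 [ -0.   -86.79  60.56   0.23   2.03   8.01  -0.41]
 [ -0.02 -95.06  60.6   -0.01   1.26   8.14  -0.41]] [0.   0.36 8.07] 18.875 0.021533679955967177
```

```bash
python3 - <<'E'
from hp import *
import cv2
m.servo_line(tcp(BR,(0,-.095,.1))[0],rate=.15)
m.move_to(*tcp(LE,(0,0,.09),-1))
m.servo_line(tcp(LE,(0,0,.03),-1)[0],rate=.12); m.hold(.3); print(m.get_position(),m.get_time())
a,b=[m.camera(n)["image"] for n in("top","scene")]
o=np.hstack([cv2.resize(a[170:280,340:470],None,fx=3,fy=3),cv2.resize(b[210:320,110:240],None,fx=3,fy=3)])
cv2.imwrite("pics/ledge.png",np.clip(o[:,:,::-1]*1.5,0,255).astype(np.uint8))
E
```

```text
[ 0.4787 -0.3037  0.1617] 22.0833
```

View pics/ledge.png

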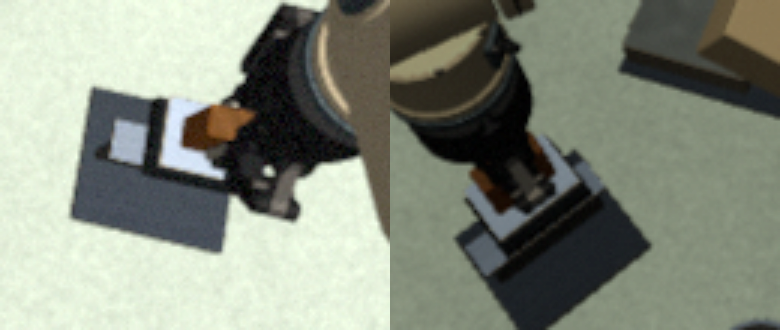

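The block hovers along the ledge: its plate is at ledge.png (190,140), and the ledge shows at both ends in the scene crop, (490,250) and (590,170). Now I'll lower it.

```bash
python3 - <<'E'
from hp import *
import cv2
rd=lambda:np.mean([(m.hold(.01),m.get_contact_force())[1] for _ in range(6)],0)
m.servo_line(tcp(LE,(0,0,.008),-1)[0],rate=.06);m.hold(.4);F0=rd();h=.006
while h>-.008:
    m.servo_line(tcp(LE,(0,0,h),-1)[0],rate=.02);m.hold(.1);f=rd()-F0;print(h,f)
    if f[2]>2.5:break
    h-=.0008
m.hold(.3);print(m.get_torque(),m.get_position(),m.get_time())
a,b=[m.camera(n)["image"] for n in("top","scene")]
o=np.hstack([cv2.resize(a[170:280,340:470],None,fx=3,fy=3),cv2.resize(b[210:320,110:240],None,fx=3,fy=3)])
cv2.imwrite("pics/down.png",np.clip(o[:,:,::-1]*1.5,0,255).astype(np.uint8))
E
```

```text
0.006 [-0.2238  0.2165 -0.0911]
0.0052 [-0.0475 -0.0253  0.0223]
0.004399999999999999 [-0.4091 -0.4875 -0.2139]
0.0035999999999999995 [-0.5653  0.0514 -0.3221]
0.0027999999999999995 [ 0.0104  0.0707 -0.4097]
0.0019999999999999996 [-0.1459 -0.0311 -0.318 ]
0.0011999999999999997 [-0.1591 -0.2189 -0.3072]
0.00039999999999999964 [-1.0667  0.9017  5.1691]
[ 0.2115  0.1127 -0.0404] [ 0.4785 -0.3035  0.1315] 26.65
```

View pics/down.png

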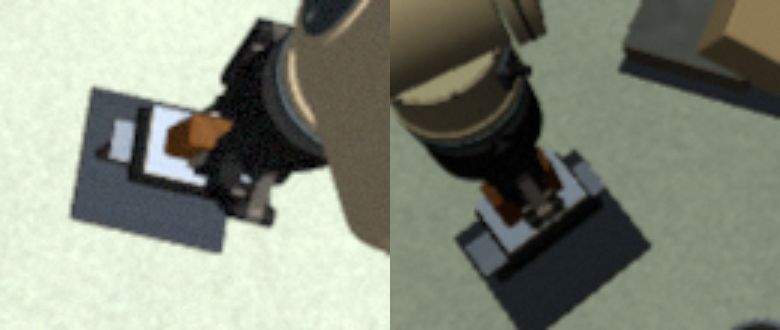

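Contact is level on the ledge, with about equal ledge showing at both ends of the plate (scene crop (485,252) and (588,175)). Releasing.

```bash
python3 - <<'E'
from hp import *
import cv2
m.command_gripper(.034);m.hold(.3);m.command_gripper(.055)
m.servo_line(tcp(LE,(0,0,.12),-1)[0],rate=.1)
m.move_to(np.array([.40,.05,.36]),tcp(LE,s=-1)[1]);m.hold(.3);print(m.get_time())
a,b=[m.camera(n)["image"] for n in("top","scene")]
o=np.hstack([cv2.resize(a[90:290,330:460],None,fx=3,fy=3),cv2.resize(b[210:320,110:240],None,fx=3,fy=3,).copy() if 0 else cv2.resize(b[190:390-6,110:240],(390,600))])
cv2.imwrite("pics/end.png",np.clip(o[:,:,::-1]*1.5,0,255).astype(np.uint8))
E
```

```text
30.725
```

View pics/end.png

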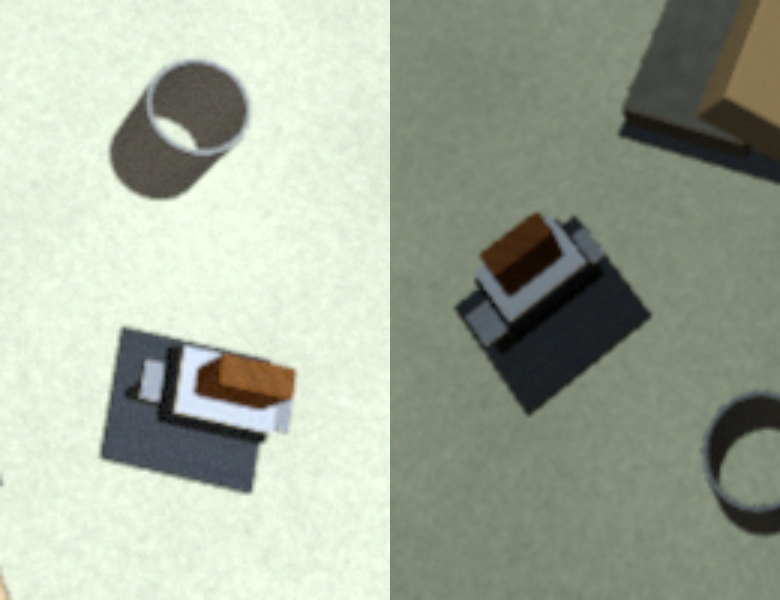

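The block stands upright on the ledge, handle top at about end.png (255,381), and the flask hasn't moved. I'll run a quick centring check, then sign off.

```bash
python3 - <<'E'
from hp import *
from geo import onz
c=m.camera("top"); p=onz(c,(330+255/3,90+381/3),.151)
d=LE2[1].inv().apply(p-LE[0]);print(p,d)
if np.hypot(*d[:2])<.01: print(m.sign_off())
E
```

```text
[ 0.4747 -0.2988  0.151 ] [-0.0052  0.0029  0.081 ]
the job is handed in; nothing more can be done
None
```

The block was rubbed along the whole brick face from left to right at 7.5–8.6 N, then set upright within about 6 mm of the middle of the ledge and released; the job was handed in after about 31 s, with the flask seen unmoved and the crucible never approached.

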